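# Index the sample arm under the test probe

### The job

The orange sample sits on a swing arm that is locked in its middle position. Pull out the red T-handle of the locking plunger and twist it anticlockwise until it holds itself out, swing the arm by its black post until the sample is under the steel probe (not the camera), then twist the handle back so that the plunger springs fully home and locks the arm there. Keep the sample standing in its dish, leave the jar and the mouse where they are, and let go of everything at the end.

Things in the scene. Friction and masses are not known exactly. Their poses are not given: they have to be found in the camera images.
- fixture: Indexing fixture, bolted down: aluminium base plate 190 x 130 x 12 mm with a bevelled steel index disc (128 mm across, top 59 mm above the table) and a slotted steel collar for the plunger. Origin on the table under the arm's vertical pivot; z up; -x is the side with the plunger, +x is where the arm points in its middle position.
- plunger (a joint): Locking plunger, distance pulled out, m: 0 home (tip in a notch of the disc, arm locked), 0.016 stop. Its axis leans 30 degrees from vertical, top towards the fixture's -x. On the disc between notches the tip rests at 0.008. A spring pulls it home with 9 to 13 N. Pulled out 10 mm or more, the handle can be twisted; its brass cross pin then rests on the collar and holds the plunger at 0.010.
- handle (a joint): Twist of the handle about the plunger's axis, rad: 0 as locked, 1.3 stop, growing anticlockwise as seen looking down on the handle. With the plunger home the cross pin lies in the collar's slot and it cannot turn; from about 0.4 on the pin stays on top of the collar. Turned back near 0 it drops into the slot and the spring drives the plunger in. Friction about 0.1 N m.
- handle_grip (a point): Centre of the red T-handle, a bar 66 x 20 x 24 mm on the plunger, about 120 mm above the table and 92 mm from the pivot. z: along the plunger's axis, outwards (pull this way); x: along the 66 mm bar; y: across its 20 mm faces, which are the ones to grip. At twist 0 y is horizontal. The collar's face lies 31 mm below this point along the axis when home.
- swing_arm (a joint): Swing of the blue arm about the vertical pivot, rad: 0 middle, positive towards the fixture's +y; stops at 1.05 either way. Notches at 0, +0.873 and -0.873 (50 degrees); the plunger springs into one from up to about 0.09 rad off and centres it to 0.03 rad. Turns freely with slight friction once the plunger is out.
- post_top (a point): Centre of the top of the upright black post on the arm, 24 mm in diameter, 69 mm tall, top 125 mm above the table, 75 mm from the pivot. x: from the pivot along the arm; z up.
- dish (a point): Centre of the floor of the shallow round dish at the arm's end, 170 mm from the pivot, 50 mm above the table; 64 mm wide inside, rim 8 mm high.
- sample: Orange sample, a solid cylinder 54 mm in diameter and 30 mm tall standing loose in the dish. Origin: centre of its underside; z up.
- probe_tip (a point): Centre of the lower end, 100 mm above the table, of the steel probe (18 mm in diameter) on the white stand. The stand is fixed and stands at either the +0.873 or the -0.873 notch, 170 mm from the pivot; it is 153 mm high, its column 85 mm beyond the probe along the fixture's +x.
- lens (a point): Centre of the lens, 102 mm above the table, of the camera with a yellow ring on the black stand. It stands at the other of the two outer notches, of the same size as the probe stand.
- jar: Bystander: loose jar with a white lid, 56 mm in diameter, 75 mm tall. Origin: centre of its underside.
- mouse: Bystander: loose black computer mouse 105 x 60 x 34 mm. Origin: centre of its underside.
- mouse_pad: White mouse pad 200 x 200 x 4 mm, fixed, lying under the mouse. Origin: centre of its underside.
Not all that is in view belongs to the job. Of the things shaped like the part that bears probe_tip, the white one is meant.

How it is judged:
On the way, in this order (a step that is already met when the one before it is completed fails the run):
1. the plunger is pulled and twisted so that it is held out (value of joint plunger above 0.0085 m and value of joint handle above 0.3 rad), for 0.2 s.
2. with the plunger out of its notch, the arm is swung until the dish is under the probe (horizontal distance between dish and probe_tip below 0.02 m and value of joint plunger above 0.006 m), for 0.1 s.
3. the handle is twisted back and the plunger springs home (value of joint plunger below 0.003 m and value of joint handle below 0.2 rad), for 0.2 s.
At the end, for the whole second after the job is handed in: Plunger home (under 3 mm out), handle within 0.2 rad of its locked angle, dish within 10 mm and sample within 15 mm of the probe horizontally; sample upright (0.15 rad), within 10 mm of the dish's centre and at rest; jar and mouse within 30 mm of their starts (all of step 3 and horizontal distance between dish and probe_tip below 0.01 m and horizontal distance between sample and probe_tip below 0.015 m and horizontal distance between sample and dish below 0.01 m and angle between sample's own z axis and vertical below 0.15 rad and linear speed of sample below 0.02 m/s and distance of each of jar, mouse from where it was at the start of the episode below 0.03 m); the robot touches nothing.
It fails at once if the sample is tipped over or thrown out of its dish (angle between sample's own z axis and vertical above 0.5 rad or horizontal distance between sample and dish above 0.025 m).
It fails at once if the jar or the mouse is pushed away or knocked over (distance of any of jar, mouse from where it was at the start of the episode above 0.03 m or angle between jar's own z axis and vertical above 0.5 rad).
It also fails if it takes over 64 s, if anything falls off the work surface, if the arm or the gripper's body presses on something with over 40 N, if the wrist force passes 120 N, or if a joint passes its speed limit or range.

### The arm

A 7-joint arm with a two-finger parallel gripper is mounted at the origin on the work surface. World frame = base frame: x ahead of the robot, y to its left, z up, the work surface at z = 0. Lengths are in m, angles in rad, forces in N, time in s.
With the tool pointing down it reaches from about 0.35 to 0.9 m from the base axis. Payload 7.2 kg.
Tool frame: the origin (TCP) lies at the centre of the arm's flange, where the gripper is bolted on; the fingertips stand 173 mm ahead of it and the grasp point (between the pads) lies 155 mm ahead of it; z points along the fingers, y is the line along which they close (so a half turn about z gives the same grasp; the last joint's range is limited). The gripper opens to 85 mm and grips with 20 to 120 N. Pads are 22 mm wide; open, the fingers measure 114 mm over their backs; the gripper's body (76 mm by 85 mm) begins 54 mm behind the grasp point. The pads swing forward as they close: fully open they stand 13 mm farther back than shut.
Start: joints at [-0.068, 0.411, -0.013, 1.596, 0.006, 1.134, -0.082], TCP at [0.625, -0, 0.405] pointing down, gripper open.
Joint ranges: [-2.95, 2.95], [-0.29, 1.99], [-1.47, 1.44], [0.14, 2.54], [-1.03, 4.17], [0.13, 1.85], [-2.86, 2.86]. Speed limits (rad/s): [2.39, 2.39, 3.01, 3.01, 3.14, 3.14, 3.14].

### API

Orientations are given as [roll, pitch, yaw] about the fixed x, y, z axes, in that order (R = Rz(yaw) Ry(pitch) Rx(roll)).
In Python, from cell import monitor, cams, r gives the robot as it stands.
- The arm moves only by the tool step_arm, never from a script. Its argument "moves" is a list of rows, each a list of 3 entries, a list of its own where there are three numbers: the shift along the tool's x, y, z in units of 50 mm (1.0 is 50 mm), then the turn, a rotation vector about the tool's x, y, z in units of 5 degrees (1.0 is 5 degrees), then the closure, from 0 (fully open) to 1 (shut). In form: [[[tx, ty, tz], [rx, ry, rz], fingers], ...]. A call has exactly 10 rows; each row is the pose to reach, as a shift and turn from the pose commanded when the call began, along the tool's axes at that moment; what a row does not reach only later rows make up. A row lasts 1/10 s, in which the tool goes at most 50 mm and 8.59 degrees, less where a joint would pass 70% of its speed; a pose out of reach is approached as far as the arm can. A call with a gripper value outside its range is refused whole. The fingers move at their own pace and stop on an object; "newtons" is the grip in N (left out, the last holds). Time passes only in rows, so rows that repeat a pose let the fingers close, or fill a call up. It gives the time, the measured TCP pose, the force, the opening and the grip force at its end, in the units of the state.
- monitor.state(): the state, without advancing time (a new reading comes with each control period).
- cams.get_image(name): name is "scene" or "side" or "wrist"; returns a dict with "color" (420x560x3 uint8, red, green, blue), "z_map" (420x560 float32, m along the optical axis (not along the pixel's ray), 0 where there is no reading), "fx", "fy", "cx", "cy" (pixels), "view" (4x4, takes a point from world to camera coordinates); the wrist camera has in their place "mount" (4x4, takes a point from camera to tool coordinates, whose origin is the TCP and whose axes are the flange's). Camera axes: x right, y down, z forward; pixel columns grow to the right and rows downward; lengths in m; the calibration is good to about 2 mm. The wrist camera is an equidistant fisheye: a pixel r from the principal point sees the ray r / f radians off the axis. A picture is of the moment at which its call begins: read the wrist's pose just before it.
- r.sign_off(): hands the job in; it is judged then, once.
The state is a dict: "clock": time; "joints": joint angles; "qvel": joint speeds; "tau": joint torques, N m; "tool_pos": TCP position; "eef_rot": TCP orientation; "ft_force": force on the tool from outside, world axes, zero at the start; "torque": the same for the moment, N m; "width": opening from 0.0 (shut) to 1.0 (fully open); "grasp_force": force on a finger pad.
Only numpy, scipy, OpenCV 4.12 (cv2) and the standard library are available. Lean on these libraries where they do the work, as an engineer would, in place of code of your own. Each camera call takes 0.05 s, during which the arm holds its last target. There are 200 camera calls.

## Working session

There is one attempt and no reset: what is moved stays moved. The work goes in short steps, Python scripts to look and compute and a tool call to move; the robot and the scene stay as the last step left them, time stands still between calls to the robot, and variables do not carry over. Pictures are saved under pics/ and viewed, at most 10 in all, crops included, and the job is handed in when it is done.

Besides the shell and the picture viewer there is one more tool, called after ">>>" by a JSON object that holds its "api" and its "payload". step_arm: Moves the arm, as the interface text tells. Its arguments: {"type":"object","properties":{"moves":{"type":"array"},"newtons":{"type":"number"}},"required":["moves"]}

```bash
mkdir -p pics; ls; cat > h.py <<'E'
import numpy as np, cv2
from cell import monitor, cams, r
def grab(n, f=None):
    s=monitor.state(); d=cams.get_image(n)
    if f: cv2.imwrite('pics/'+f, d['color'][:,:,::-1])
    return s,d
def pts(d):
    "world points per pixel (scene/side)"
    z=d['z_map']; v,u=np.mgrid[:z.shape[0],:z.shape[1]]
    P=np.stack([(u-d['cx'])/d['fx']*z,(v-d['cy'])/d['fy']*z,z,np.ones_like(z)],-1)
    return (P@np.linalg.inv(d['view']).T)[...,:3]
E
python3 - <<'E'
from h import *
a=grab('scene')[1];b=grab('side')[1]
for n,d in(('scene',a),('side',b)):
    cv2.imwrite(f'pics/{n}0.png',d['color'][:,:,::-1]); np.savez(f'{n}0.npz',**d)
    print(n,d['fx'],d['view'].round(3).tolist(),(d['z_map']>0).mean())
print(monitor.state())
E
```

```text
pics
scene 461.95258270433004 [[0.249, 0.968, 0.012, -0.199], [0.747, -0.184, -0.638, -0.324], [-0.616, 0.168, -0.77, 1.364], [0.0, 0.0, 0.0, 1.0]] 0.9958630952380952
side 402.3042918238939 [[0.998, -0.067, -0.018, -0.543], [-0.058, -0.659, -0.75, 0.114], [0.038, 0.749, -0.662, 0.983], [0.0, 0.0, 0.0, 1.0]] 0.99625
{'clock': 0.1, 'joints': array([-0.06817439,  0.41181141, -0.01268954,  1.59697248,  0.00562061,
        1.13429151, -0.0822173 ]), 'qvel': array([-1.97922939e-03, -3.10627510e-03,  8.60430811e-05, -1.30955796e-03,
        7.93684485e-05, -1.02824706e-04,  4.51348140e-04]), 'tau': array([ 4.07594271e-03, -6.01830769e+01,  6.85093571e-01, -3.00088871e+01,
        1.40752629e-02,  6.54632138e-03,  2.04316666e-05]), 'tool_pos': array([ 6.24801472e-01, -5.15274177e-05,  4.03937438e-01]), 'eef_rot': array([-3.14015127e+00,  1.29827438e-04,  1.57076591e+00]), 'ft_force': array([-0.63658856,  0.37485255, -0.1551844 ]), 'torque': array([0.00898761, 0.01643895, 0.00847648]), 'grasp_force': 0.0, 'width': 0.9979006576727921}
```

View pics/scene0.png

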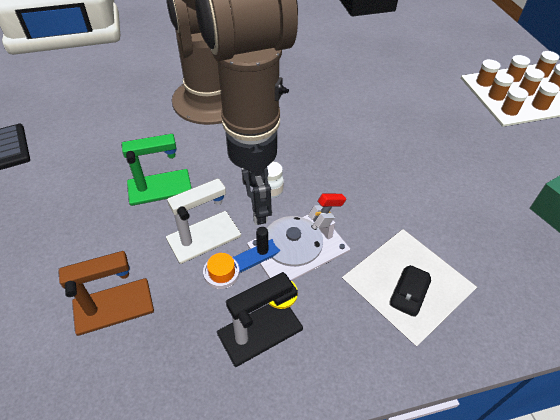

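View pics/side0.png

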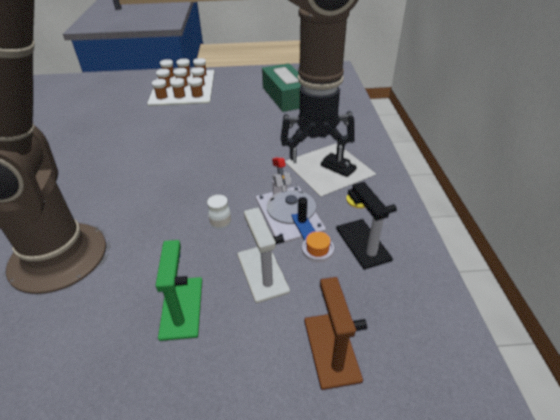

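The scene view shows four stands: green (155,165), brown (105,290), white (205,215) and black with a yellow ring (260,310). The white one at the fixture bears the probe, and the black one is the camera. The red T-handle is at (332,200), post (262,240), sample (221,267), jar (273,180) and mouse (410,290).

```bash
python3 - <<'E'
from h import *
for n in('scene','side'):
    d=dict(np.load(n+'0.npz')); P=pts(d); hsv=cv2.cvtColor(d['color'],cv2.COLOR_RGB2HSV); H,S,V=[hsv[...,i].astype(int) for i in range(3)]
    X,Y,Z=P[...,0],P[...,1],P[...,2]
    near=(X>.4)&(X<1)&(abs(Y)<.45)
    def rep(k,m):
        m=m&near&(d['z_map']>0); q=P[m]
        v,u=np.nonzero(m); 
        print(n,k,len(q), 'px',u.mean().round(),v.mean().round(), 'med',np.median(q,0).round(4),'lo',np.percentile(q,3,axis=0).round(3),'hi',np.percentile(q,97,axis=0).round(3)) if len(q) else print(k,0)
        return q
    red=rep('red',((H<5)|(H>174))&(S>180)&(V>120)&(Z>.06))
    q=red[:,:2]-red[:,:2].mean(0); w,v=np.linalg.eigh(np.cov(q.T)); print('dir',v[:,1],np.sqrt(w))
    t=rep('orange top',(H>5)&(H<20)&(S>180)&(Z>.074)&(Z<.088)&(V>150))
    print('circle',cv2.minEnclosingCircle(t[:,:2].astype(np.float32)))
    t=rep('post top',(V<70)&(Z>.118)&(Z<.131)&(X<.72+.1)&(abs(Y)<.3))
    disc=rep('disc',(S<40)&(Z>.054)&(Z<.0625)&(V>90))
    if len(disc): print('circle',cv2.minEnclosingCircle(disc[:,:2].astype(np.float32)))
    rep('white head',(S<30)&(Z>.125)&(Z<.165)&(V>150)&(Y<0))
    rep('blue',(H>100)&(H<125)&(S>150)&(Z>.02)&(Z<.1))
    rep('yellow',(H>22)&(H<35)&(S>150))
E
python3 - <<'E'
import cv2
a=cv2.imread('pics/scene0.png')[150:370,150:370]
b=cv2.imread('pics/side0.png')[140:310,220:420]
import numpy as np
a=cv2.resize(a,(420,420),interpolation=2);b=cv2.resize(b,(380,420),interpolation=2)
cv2.imwrite('pics/crop.png',np.hstack([a,b]))
E
```

```text
scene red 288 px 332.0 200.0 med [0.5622 0.1729 0.1299] lo [0.547 0.148 0.108] hi [0.572 0.203 0.145]
dir [-0.22266755  0.97489444] [0.0050184  0.01774296]
scene orange top 83 px 219.0 269.0 med [ 0.6458 -0.0806  0.0783] lo [ 0.606 -0.098  0.074] hi [ 0.654 -0.05   0.082]
circle ((0.6283017992973328, -0.07285243272781372), 0.027305861935019493)
scene post top 190 px 271.0 263.0 med [0.6129 0.0182 0.1245] lo [0.594 0.004 0.119] hi [0.762 0.042 0.131]
scene disc 1345 px 282.0 242.0 med [0.5922 0.0805 0.058 ] lo [ 0.519 -0.107  0.054] hi [0.661 0.134 0.061]
circle ((0.5907461047172546, 0.019876528531312943), 0.19962668418884277)
scene white head 949 px 197.0 195.0 med [ 0.5036 -0.091   0.1517] lo [ 0.477 -0.144  0.136] hi [ 0.525 -0.041  0.155]
scene blue 591 px 255.0 256.0 med [ 0.6113 -0.0041  0.0555] lo [ 0.586 -0.037  0.048] hi [0.632 0.044 0.058]
scene yellow 175 px 284.0 302.0 med [0.7596 0.0222 0.1155] lo [ 0.727 -0.003  0.11 ] hi [0.765 0.048 0.129]
side red 47 px 280.0 162.0 med [0.5585 0.1498 0.137 ] lo [0.548 0.144 0.128] hi [0.566 0.174 0.143]
dir [-0.46169105  0.8870408 ] [0.00393666 0.00848357]
side orange top 181 px 318.0 242.0 med [ 0.6261 -0.0801  0.0785] lo [ 0.605 -0.1    0.076] hi [ 0.646 -0.059  0.081]
circle ((0.6267102360725403, -0.07840516418218613), 0.02526090294122696)
side post top 92 px 328.0 199.0 med [0.6601 0.0092 0.1242] lo [ 0.593 -0.007  0.12 ] hi [0.727 0.029 0.131]
side disc 590 px 292.0 216.0 med [0.5713 0.0689 0.057 ] lo [ 0.418 -0.144  0.054] hi [0.751 0.134 0.061]
circle ((0.5844671130180359, -0.002878013998270035), 0.19662360846996307)
side white head 609 px 259.0 228.0 med [ 0.4984 -0.1015  0.1514] lo [ 0.474 -0.149  0.149] hi [ 0.522 -0.046  0.153]
side blue 205 px 303.0 225.0 med [ 0.6007 -0.0017  0.0548] lo [ 0.583 -0.032  0.053] hi [0.619 0.033 0.068]
side yellow 81 px 354.0 202.0 med [ 0.7182 -0.0024  0.1158] lo [ 0.71  -0.03   0.113] hi [0.737 0.024 0.138]
```

View pics/crop.png

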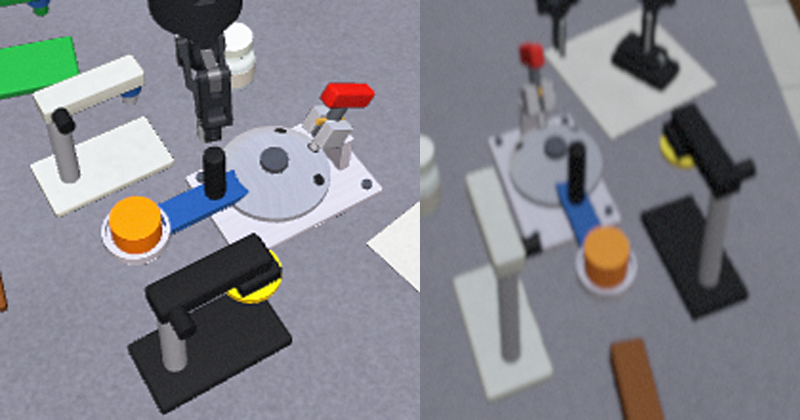

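The crop confirms the white stand at crop (95,130): it is the only white one, and its arm ends with the probe at the -50° side of the fixture. The black stand with the yellow ring is on the +50° side. The handle bar at (347,95) points radially, and the post is at (214,170).

```bash
cat >> h.py <<'E'
from scipy.spatial.transform import Rotation as Rn
from scipy.optimize import least_squares
try: pv,yaw=np.load('fix.npy')[:2],np.load('fix.npy')[2]
except Exception: pv,yaw=np.array([.5835,.0864]),-1.312
def fw(p): # fixture->world
    return Rn.from_euler('z',yaw).apply(np.array(p,float))+[*pv,0]
def frame(zt,yt): # fixture dirs tool z,y -> world Rotation
    zt,yt=np.array(zt,float),np.array(yt,float)
    return Rn.from_euler('z',yaw)*Rn.from_matrix(np.stack([np.cross(yt,zt),yt,zt],1))
def rel(R,grasp,s=None):
    "units to bring grasp point (155 ahead) to `grasp` with orientation R"
    s=s or monitor.state(); R0=Rn.from_euler('xyz',s['eef_rot'])
    p=np.array(grasp)-R.apply([0,0,.155])
    return (R0.inv().apply(p-s['tool_pos'])/.05).round(3),((R0.inv()*R).as_rotvec(degrees=True)/5).round(3)
AX=np.array([-.5,0,3**.5/2])
RH=lambda a=0: frame(-AX,[0,1,0])*Rn.from_euler('z',-a)
HG=lambda out: np.array([-.092,0,.12])+AX*out
E
python3 - <<'E'
from h import *
from scipy.ndimage import binary_erosion
E=[]
for n in('scene','side'):
    d=dict(np.load(n+'0.npz'));P=pts(d);X,Y,Z=np.moveaxis(P,-1,0)
    hsv=cv2.cvtColor(d['color'],cv2.COLOR_RGB2HSV).astype(int)
    m=(hsv[...,1]<40)&(Z>.0555)&(Z<.062)&(np.hypot(X-pv[0],Y-pv[1])<.08)
    # outer rim: farthest point per angular sector
    q=P[m][:,:2]-pv; a=np.arctan2(q[:,1],q[:,0]); rr=np.hypot(*q.T); e=[]
    for k in np.linspace(-np.pi,np.pi,37)[:-1]:
        w=(a>k)&(a<k+np.pi/18)
        if w.sum()>3:e.append(P[m][w][rr[w].argmax()][:2])
    e=np.array(e); f=least_squares(lambda c:np.hypot(*(e-c[:2]).T)-c[2],[*pv,.064],loss='soft_l1',f_scale=.002)
    print(n,'disc',f.x,len(e),Z[m].mean())
    pm=(hsv[...,2]<70)&(Z>.121)&(Z<.130)&(np.hypot(X-.603,Y-.014)<.025); print('post',pm.sum(),P[pm].mean(0), P[pm].min(0),P[pm].max(0))
    for nm,c in(('jar',(hsv[...,1]<40)&(Z>.066)&(Z<.085)&(X<.5)&(X>.35)&(abs(Y)<.1)&(hsv[...,2]>150)),):
        if c.any(): print(nm,c.sum(),P[c].mean(0))
print('handle',fw(HG(0)),'probe',fw([.17*np.cos(.873),-.17*np.sin(.873),.1]),'post',fw([.075,0,.125]),'dish',fw([.17,0,0]))
print(rel(RH(),fw(HG(.08))))
E
```

```text
scene disc [0.58162754 0.08996867 0.04644202] 36 0.05840925416037711
post 89 [0.60298479 0.01677667 0.12401464] [0.59156446 0.00562448 0.12119237] [0.61339177 0.02790932 0.1271795 ]
jar 145 [0.40127235 0.08853623 0.07370451]
side disc [0.57781812 0.08721117 0.04142755] 28 0.05746408781702421
post 37 [0.60005079 0.01153846 0.12317405] [0.59076543 0.00321805 0.12100924] [0.60912666 0.01906893 0.12589644]
jar 176 [0.39379257 0.08077555 0.07325967]
handle [0.55995562 0.17533628 0.12      ] probe [ 0.48552765 -0.05252955  0.1       ] post [0.60269379 0.0138976  0.125     ] dish [ 0.62700592 -0.07793878  0.        ]
(array([ 5.78 , -1.896,  1.61 ]), array([-0.793, -5.967, -2.893]))
```

>>> {"api": "step_arm", "payload": {"moves": [[[0.58,-0.19,0.16],[-0.08,-0.6,-0.29],0],[[1.16,-0.38,0.32],[-0.16,-1.2,-0.58],0],[[1.73,-0.57,0.48],[-0.24,-1.8,-0.87],0],[[2.31,-0.76,0.64],[-0.32,-2.4,-1.16],0],[[2.9,-0.95,0.8],[-0.4,-3.0,-1.45],0],[[3.5,-1.14,0.97],[-0.48,-3.6,-1.74],0],[[4.1,-1.33,1.13],[-0.56,-4.2,-2.03],0],[[4.7,-1.52,1.3],[-0.64,-4.8,-2.3],0],[[5.3,-1.71,1.45],[-0.72,-5.4,-2.6],0],[[5.78,-1.9,1.6],[-0.79,-5.97,-2.89],0]], "newtons": 40}}

```text
clock: 1.1
tool_pos: [0.5291, 0.2909, 0.324]
eef_rot: [3.141, 0.526, 1.831]
ft_force: [0.3, 0.3, -0.9]
width: 1.004
grasp_force: 0.0
```

```bash
python3 - <<'E'
from h import *
s,d=grab('wrist','wrist1.png')
print({k:d[k] for k in('fx','cx','cy','mount')})
print(s['tool_pos'],s['eef_rot'],rel(RH(),fw(HG(.08)),s))
hsv=cv2.cvtColor(d['color'],cv2.COLOR_RGB2HSV).astype(int)
m=((hsv[...,0]<5)|(hsv[...,0]>174))&(hsv[...,1]>180)&(hsv[...,2]>100)
n,l,st,c=cv2.connectedComponentsWithStats(m.astype(np.uint8));k=1+st[1:,4].argmax();m=l==k
print(st[k],c[k])
v,u=np.nonzero(m); dx,dy=u-d['cx'],v-d['cy'];r_=np.hypot(dx,dy);t=r_/d['fx']
z=d['z_map'][v,u]; C=np.stack([dx/r_*np.tan(t)*z,dy/r_*np.tan(t)*z,z],1)
T=C@d['mount'][:3,:3].T+d['mount'][:3,3]
print('tool pts med',np.median(T,0),np.percentile(T,[2,98],axis=0).round(4))
zt=np.percentile(T[:,2],15);top=T[T[:,2]<zt+.006]; print(len(top),cv2.minAreaRect((top[:,:2]*1000).astype(np.float32)))
b=cv2.boxPoints(cv2.minAreaRect((top[:,:2]*1000).astype(np.float32)));print(b)
E
```

```text
{'fx': 325.19226210127806, 'cx': 285.3352782352869, 'cy': 211.4977982545517, 'mount': array([[-8.86396675e-04, -9.59682436e-01, -2.81085104e-01,
         7.25716346e-02],
       [ 9.99998885e-01, -1.18839359e-03,  9.03942478e-04,
         1.28666904e-03],
       [-1.20153745e-03, -2.81083989e-01,  9.59682420e-01,
         3.12184450e-02],
       [ 0.00000000e+00,  0.00000000e+00,  0.00000000e+00,
         1.00000000e+00]])}
[0.52912927 0.29093599 0.32395711] [3.14072499 0.52580836 1.8313011 ] (array([-0.033,  0.004,  0.029]), array([0.02 , 0.025, 0.017]))
[ 262  188   30   88 1733] [275.83958454 235.81419504]
tool pts med [ 0.00051313 -0.00521427  0.22331247] [[-0.0268 -0.0122  0.2218]
 [ 0.0268  0.0044  0.2251]]
1733 ((21.867958068847656, -4.086418151855469), (17.437618255615234, 101.18758392333984), 88.92363739013672)
[[-28.88069   -11.853287 ]
 [ 72.28904   -13.754091 ]
 [ 72.61661     3.6804504]
 [-28.553123    5.581255 ]]
```

>>> {"api": "step_arm", "payload": {"moves": [[[0,-0.08,0.2],[0,0,0],0],[[0,-0.08,0.4],[0,0,0],0],[[0,-0.08,0.65],[0,0,0],0],[[0,-0.08,0.9],[0,0,0],0],[[0,-0.08,1.15],[0,0,0],0],[[0,-0.08,1.35],[0,0,0],0],[[0,-0.08,1.5],[0,0,0],0],[[0,-0.08,1.55],[0,0,0],0],[[0,-0.08,1.55],[0,0,0],0.3],[[0,-0.08,1.55],[0,0,0],0.5]]}}

```text
clock: 2.15
tool_pos: [0.5362, 0.2509, 0.2579]
eef_rot: [3.139, 0.524, 1.829]
ft_force: [0.7, 0.2, -1.1]
width: 0.695
grasp_force: 0.0
```

```bash
python3 - <<'E'
from h import *
s,d=grab('wrist'); e,f=grab('scene')
cv2.imwrite('pics/w2.png',np.hstack([cv2.resize(d['color'][60:360,120:440,::-1],(400,375)),cv2.resize(f['color'][120:320,230:443,::-1],(400,375))]))
print(s['tool_pos'],s['width'],s['ft_force'])
E
```

```text
[0.53617467 0.25090718 0.25791726] 0.6950321667368297 [ 0.71714318  0.20865677 -1.09111337]
```

View pics/w2.png

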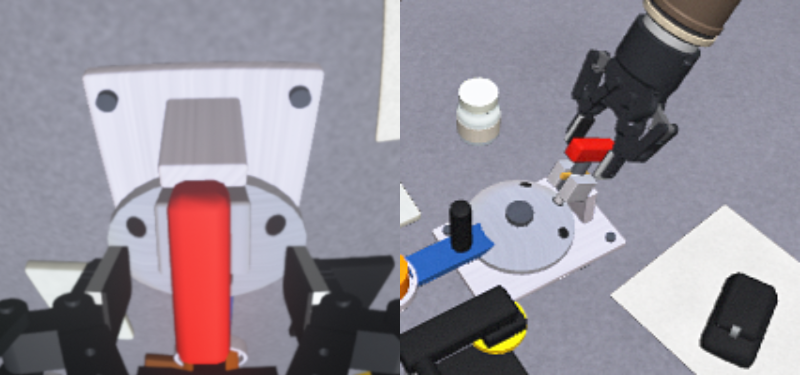

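The left (wrist) half shows the red bar at (200,270) between the pads, whose inner edges are at 130 and 288, with the collar below. The right (scene) half shows the fingers straddling the bar and the jar untouched at (478,110). Closing.

>>> {"api": "step_arm", "payload": {"moves": [[[0,0,0],[0,0,0],0.6],[[0,0,0],[0,0,0],0.75],[[0,0,0],[0,0,0],0.9],[[0,0,0],[0,0,0],1],[[0,0,0],[0,0,0],1],[[0,0,0],[0,0,0],1],[[0,0,0],[0,0,0],1],[[0,0,0],[0,0,0],1],[[0,0,0],[0,0,0],1],[[0,0,0],[0,0,0],1]], "newtons": 60}}

```text
clock: 3.25
tool_pos: [0.5355, 0.2508, 0.2579]
eef_rot: [3.141, 0.524, 1.83]
ft_force: [-4.6, -0.1, 4.7]
width: 0.22
grasp_force: 58.8
```

>>> {"api": "step_arm", "payload": {"moves": [[[0,0,-0.04],[0,0,0],1],[[0,0,-0.08],[0,0,0],1],[[0,0,-0.12],[0,0,0],1],[[0,0,-0.16],[0,0,0],1],[[0,0,-0.2],[0,0,0],1],[[0,0,-0.24],[0,0,0],1],[[0,0,-0.28],[0,0,0],1],[[0,0,-0.28],[0,0,0],1],[[0,0,-0.28],[0,0,0],1],[[0,0,-0.28],[0,0,0],1]]}}

```text
clock: 4.25
tool_pos: [0.5339, 0.2568, 0.2691]
eef_rot: [-3.141, 0.525, 1.829]
ft_force: [-1.8, -4.6, -12.8]
width: 0.225
grasp_force: 58.8
```

>>> {"api": "step_arm", "payload": {"moves": [[[0,0,0],[0,0,-1.1],1],[[0,0,0],[0,0,-2.2],1],[[0,0,0],[0,0,-3.3],1],[[0,0,0],[0,0,-4.4],1],[[0,0,0],[0,0,-5.5],1],[[0,0,0],[0,0,-6.6],1],[[0,0,0],[0,0,-7.7],1],[[0,0,0],[0,0,-8.8],1],[[0,0,0],[0,0,-9.9],1],[[0,0,0],[0,0,-11],1]]}}

```text
clock: 5.25
tool_pos: [0.5349, 0.2581, 0.2695]
eef_rot: [-2.703, 0.291, 2.858]
ft_force: [2.9, -1.1, -15.6]
width: 0.224
grasp_force: 58.9
```

>>> {"api": "step_arm", "payload": {"moves": [[[0,0,0],[0,0,0],1],[[0,0,0],[0,0,0],1],[[0,0,0.03],[0,0,0],1],[[0,0,0.06],[0,0,0],1],[[0,0,0.06],[0,0,0],1],[[0,0,0.06],[0,0,0],0.5],[[0,0,0.06],[0,0,0],0.3],[[0,0,0.06],[0,0,0],0.2],[[0,0,0.06],[0,0,0],0.2],[[0,0,0.06],[0,0,0],0.2]]}}

```text
clock: 6.25
tool_pos: [0.5347, 0.2557, 0.2675]
eef_rot: [-2.7, 0.293, 2.855]
ft_force: [0.2, -0.2, 0.4]
width: 0.796
grasp_force: 0.0
```

```bash
python3 - <<'E'
from h import *
s,d=grab('wrist'); e,f=grab('scene')
cv2.imwrite('pics/w3.png',np.hstack([cv2.resize(d['color'][60:360,120:440,::-1],(400,375)),cv2.resize(f['color'][120:320,230:443,::-1],(400,375))]))
print(s['tool_pos'],s['eef_rot'],s['width'],s['ft_force'],s['joints'])
E
```

```text
[0.53472723 0.25573014 0.26754544] [-2.70008506  0.29278172  2.85453874] 0.7961052481311899 [ 0.24530782 -0.19418409  0.42758528] [-0.52984054  0.57663808 -0.18969273  1.75812341  0.63532246  1.15153422
  0.15094963]
```

View pics/w3.png

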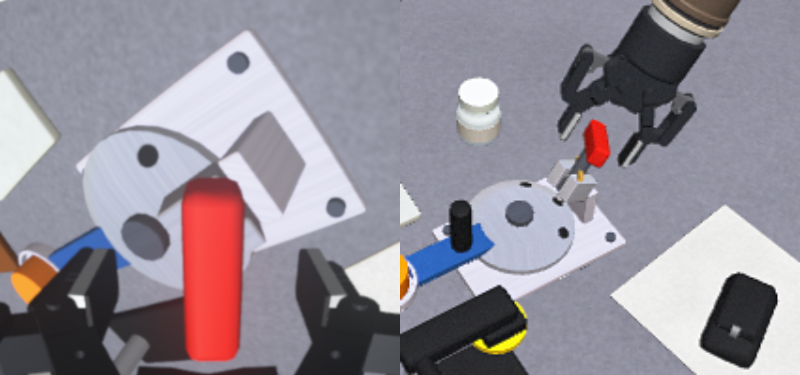

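The wrist half shows the red bar at (212,270) turned about 55° from the collar block, with the fingers open. The scene half shows the handle standing out, brass pin visible at (580,175), so it is held out. Retract and go to the post.

>>> {"api": "step_arm", "payload": {"moves": [[[0,0,-0.1],[0,0,0],0],[[0,0,-0.3],[0,0,0],0],[[0,0,-0.6],[0,0,0],0],[[0,0,-0.9],[0,0,0],0],[[0,0,-1.2],[0,0,0],0],[[0,0,-1.5],[0,0,0],0],[[0,0,-1.8],[0,0,0],0],[[0,0,-2.1],[0,0,0],0],[[0,0,-2.2],[0,0,0],0],[[0,0,-2.2],[0,0,0],0]]}}

```text
clock: 7.35
tool_pos: [0.5204, 0.3096, 0.3631]
eef_rot: [-2.701, 0.293, 2.855]
ft_force: [-0.2, 0.2, -0.2]
width: 0.995
grasp_force: 0.0
```

```bash
python3 - <<'E'
import numpy as np; np.save('fix.npy',[.581,.087,-1.298])
from h import *
print(rel(frame([0,0,-1],[0,1,0]),fw([.075,0,.19])),monitor.state()['tool_pos'],fw([.075,0,.1]))
E
```

```text
(array([-2.974, -4.16 ,  3.37 ]), array([-2.887,  5.514, 10.58 ])) [0.52042069 0.30959109 0.36311796] [0.60120691 0.01477341 0.1       ]
```

>>> {"api": "step_arm", "payload": {"moves": [[[-0.3,-0.42,0.2],[-0.29,0.55,1.06],0],[[-0.6,-0.83,0.5],[-0.58,1.1,2.12],0],[[-0.9,-1.25,0.8],[-0.87,1.65,3.17],0],[[-1.2,-1.66,1.1],[-1.15,2.2,4.23],0],[[-1.5,-2.08,1.5],[-1.44,2.76,5.29],0],[[-1.8,-2.5,1.9],[-1.73,3.3,6.35],0],[[-2.1,-2.9,2.3],[-2.0,3.86,7.4],0],[[-2.4,-3.33,2.7],[-2.3,4.4,8.46],0],[[-2.7,-3.74,3.05],[-2.6,4.96,9.5],0],[[-2.97,-4.16,3.37],[-2.89,5.51,10.58],0]]}}

```text
clock: 8.35
tool_pos: [0.6009, 0.0121, 0.3433]
eef_rot: [-3.14, -0.001, 1.838]
ft_force: [0.3, -0.2, 0.3]
width: 1.0
grasp_force: 0.0
```

```bash
python3 - <<'E'
from h import *
s,d=grab('wrist')
cv2.imwrite('pics/w4.png',d['color'][:,:,::-1])
z=d['z_map'];v,u=np.mgrid[:z.shape[0],:z.shape[1]];dx,dy=u-d['cx'],v-d['cy'];q=np.hypot(dx,dy)+1e-9;t=np.tan(q/d['fx'])
T=np.stack([dx/q*t*z,dy/q*t*z,z],-1)@d['mount'][:3,:3].T+d['mount'][:3,3]
W=Rn.from_euler('xyz',s['eef_rot']).apply(T.reshape(-1,3)).reshape(T.shape)+s['tool_pos']
hsv=cv2.cvtColor(d['color'],cv2.COLOR_RGB2HSV).astype(int)
m=(abs(W[...,2]-.125)<.004)&(np.hypot(W[...,0]-.601,W[...,1]-.015)<.03)&(hsv[...,2]<80)
print('post',m.sum(),W[m].mean(0),W[m].min(0),W[m].max(0))
hub=(np.hypot(W[...,0]-pv[0],W[...,1]-pv[1])<.03)&(hsv[...,2]<110)&(W[...,2]>.055)&(W[...,2]<.08)
print('hub',hub.sum(),W[hub].mean(0),W[hub].min(0),W[hub].max(0))
print(rel(frame([0,0,-1],[0,1,0]),fw([.075,0,.10]),s),s['tool_pos'],s['ft_force'])
E
```

```text
post 760 [0.6003316  0.01861145 0.12377153] [0.58989128 0.00840762 0.12105692] [0.61146535 0.03024692 0.12608838]<stdin>:11: RuntimeWarning: Mean of empty slice.
  ret = um.true_divide(
Traceback (most recent call last):
ValueError: zero-size array to reduction operation minimum which has no identity
```

View pics/w4.png

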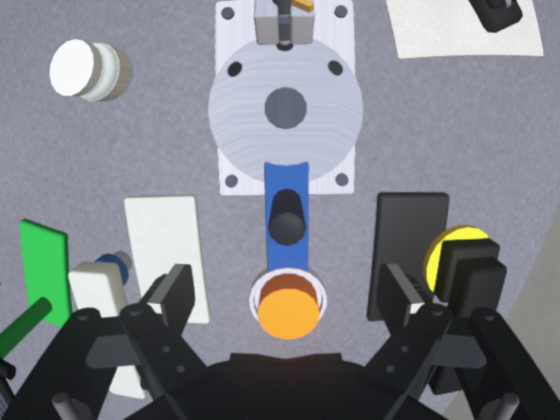

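The wrist view shows the post at (287,222), arm at 0 pointing straight down the picture, sample (288,305) in the dish, probe stand to the left and camera right. Clear to descend.

>>> {"api": "step_arm", "payload": {"moves": [[[0.09,0,0.2],[0,0,0],0],[[0.09,0,0.5],[0,0,0],0],[[0.09,0,0.8],[0,0,0],0],[[0.09,0,1.1],[0,0,0],0],[[0.09,0,1.4],[0,0,0],0],[[0.09,0,1.6],[0,0,0],0.2],[[0.09,0,1.66],[0,0,0],0.4],[[0.09,0,1.66],[0,0,0],0.6],[[0.09,0,1.66],[0,0,0],0.7],[[0.09,0,1.66],[0,0,0],0.8]], "newtons": 20}}

```text
clock: 9.4
tool_pos: [0.5999, 0.0184, 0.2621]
eef_rot: [3.141, 0.001, 1.843]
ft_force: [-0.1, 1.4, 0.6]
width: 0.278
grasp_force: 21.3
```

>>> {"api": "step_arm", "payload": {"moves": [[[0,0,0],[0,0,0],0.9],[[0,0,0],[0,0,0],1],[[0,0,0],[0,0,0],1],[[0,0,0],[0,0,0],1],[[0,0,0],[0,0,0],1],[[0,0,0],[0,0,0],1],[[0,0,0],[0,0,0],1],[[0,0,0],[0,0,0],1],[[0,0,0],[0,0,0],1],[[0,0,0],[0,0,0],1]]}}

```text
clock: 10.4
tool_pos: [0.5999, 0.0184, 0.262]
eef_rot: [3.141, 0.001, 1.843]
ft_force: [-0.6, -0.2, 5.6]
width: 0.273
grasp_force: 21.7
```

```bash
python3 - <<'E'
from h import *
s=monitor.state();p=s['tool_pos'];print(p,s['eef_rot'],s['ft_force'],s['width'],s['grasp_force'])
R0=Rn.from_euler('xyz',s['eef_rot'])
# arc about pivot using radius .075, starting at present grasp
for c in(pv,np.array([p[0],p[1]])-.075*np.array([np.cos(yaw),np.sin(yaw)])):
  print(c,'probe',c+.17*np.array([np.cos(yaw-.873),np.sin(yaw-.873)]))
  for a in np.linspace(0,.873,6)[1:]:
    q=Rn.from_euler('z',-a).apply(np.array([*(p[:2]-c),0]))+[*c,p[2]]
    print(round(np.degrees(a)/5,2),(R0.inv().apply(q-p)/.05).round(3))
E
```

```text
[0.59990334 0.01841209 0.26202588] [3.14132841e+00 1.00976713e-03 1.84301535e+00] [-0.5967726  -0.2293361   5.59509516] 0.2734926218544229 21.73306256532669
[0.581 0.087] probe [ 0.4849822 -0.0532875]
2.0 [ 0.022 -0.247 -0.   ]
4.0 [ 0.087 -0.487 -0.   ]
6.0 [ 0.193 -0.711 -0.   ]
8.0 [ 0.336 -0.914 -0.001]
10.0 [ 5.120e-01 -1.089e+00 -1.000e-03]
[0.57969643 0.09063868] probe [ 0.48367864 -0.04964882]
2.0 [ 0.023 -0.261 -0.   ]
4.0 [ 0.09  -0.513 -0.   ]
6.0 [ 0.201 -0.75  -0.   ]
8.0 [ 0.351 -0.965 -0.001]
10.0 [ 5.36e-01 -1.15e+00 -1.00e-03]
```

```bash
python3 -c "
from math import *
for d in (1.5,4,7,10,13,16,19,22,24,25):a=radians(d);print([[round(1.47*(1-cos(a)),3),round(-1.47*sin(a),3),0],[0,0,d/5],1],end=',')"
```

```text
[[0.001, -0.038, 0], [0, 0, 0.3], 1],[[0.004, -0.103, 0], [0, 0, 0.8], 1],[[0.011, -0.179, 0], [0, 0, 1.4], 1],[[0.022, -0.255, 0], [0, 0, 2.0], 1],[[0.038, -0.331, 0], [0, 0, 2.6], 1],[[0.057, -0.405, 0], [0, 0, 3.2], 1],[[0.08, -0.479, 0], [0, 0, 3.8], 1],[[0.107, -0.551, 0], [0, 0, 4.4], 1],[[0.127, -0.598, 0], [0, 0, 4.8], 1],[[0.138, -0.621, 0], [0, 0, 5.0], 1],
```

>>> {"api": "step_arm", "payload": {"moves": [[[0,-0.04,0],[0,0,0.3],1],[[0,-0.1,0],[0,0,0.8],1],[[0.01,-0.18,0],[0,0,1.4],1],[[0.02,-0.26,0],[0,0,2.0],1],[[0.04,-0.33,0],[0,0,2.6],1],[[0.06,-0.41,0],[0,0,3.2],1],[[0.08,-0.48,0],[0,0,3.8],1],[[0.11,-0.55,0],[0,0,4.4],1],[[0.13,-0.6,0],[0,0,4.8],1],[[0.14,-0.62,0],[0,0,5.0],1]]}}

```text
clock: 11.4
tool_pos: [0.5679, 0.0165, 0.262]
eef_rot: [3.141, 0.001, 1.405]
ft_force: [-0.7, -0.8, 6.1]
width: 0.27
grasp_force: 21.9
```

```bash
python3 - <<'E'
from h import *
s,d=grab('scene')
P=pts(d);hsv=cv2.cvtColor(d['color'],cv2.COLOR_RGB2HSV).astype(int)
m=(hsv[...,0]>5)&(hsv[...,0]<20)&(hsv[...,1]>180)&(hsv[...,2]>150)&(P[...,2]>.074)&(P[...,2]<.085)&(P[...,0]<.75)&(P[...,0]>.45)&(P[...,1]>-.15)
print(m.sum(),cv2.minEnclosingCircle(P[m][:,:2].astype(np.float32)),'expect',fw([.17*np.cos(.436),-.17*np.sin(.436),0]))
print(s['tool_pos'],s['eef_rot'],s['ft_force'],s['grasp_force'])
E
```

```text
70 ((0.5564073324203491, -0.0785861387848854), 0.027922935783863068) expect [ 0.55337838 -0.08074101  0.        ]
[0.56793197 0.01645355 0.26197546] [3.14096391e+00 1.32152073e-03 1.40469071e+00] [-0.73037415 -0.8448994   6.14078519] 21.86437636613846
```

The arm swings as expected with low forces. Second half.

>>> {"api": "step_arm", "payload": {"moves": [[[0,-0.04,0],[0,0,0.3],1],[[0,-0.1,0],[0,0,0.8],1],[[0.01,-0.18,0],[0,0,1.4],1],[[0.02,-0.26,0],[0,0,2.0],1],[[0.04,-0.33,0],[0,0,2.6],1],[[0.06,-0.41,0],[0,0,3.2],1],[[0.08,-0.48,0],[0,0,3.8],1],[[0.11,-0.55,0],[0,0,4.4],1],[[0.13,-0.6,0],[0,0,4.8],1],[[0.14,-0.62,0],[0,0,5.0],1]]}}

```text
clock: 12.45
tool_pos: [0.5382, 0.0281, 0.262]
eef_rot: [3.141, 0.002, 0.968]
ft_force: [-1.7, -2.1, 7.5]
width: 0.274
grasp_force: 22.1
```

>>> {"api": "step_arm", "payload": {"moves": [[[0,0,0],[0,0,0],1],[[0,0,0],[0,0,0],1],[[0,0,0],[0,0,0],0.8],[[0,0,0],[0,0,0],0.6],[[0,0,0],[0,0,0],0.4],[[0,0,0],[0,0,0],0.3],[[0,0,0],[0,0,0],0.3],[[0,0,-0.4],[0,0,0],0.3],[[0,0,-0.9],[0,0,0],0.3],[[0,0,-1.4],[0,0,0],0.3]]}}

```text
clock: 13.45
tool_pos: [0.5384, 0.0289, 0.3318]
eef_rot: [-3.141, 0.002, 0.97]
ft_force: [0.5, -0.2, 0.2]
width: 0.7
grasp_force: 0.0
```

```bash
cat >> h.py <<'E'
def wpts(s,d):
    z=d['z_map'];v,u=np.mgrid[:z.shape[0],:z.shape[1]];dx,dy=u-d['cx'],v-d['cy'];q=np.hypot(dx,dy)+1e-9;t=np.tan(q/d['fx'])
    T=np.stack([dx/q*t*z,dy/q*t*z,z],-1)@d['mount'][:3,:3].T+d['mount'][:3,3]
    return T, Rn.from_euler('xyz',s['eef_rot']).apply(T.reshape(-1,3)).reshape(T.shape)+s['tool_pos']
E
python3 - <<'E'
from h import *
s,d=grab('wrist'); e,f=grab('side')
cv2.imwrite('pics/w5.png',np.hstack([cv2.resize(d['color'][:,:,::-1],(460,345)),cv2.resize(f['color'][140:310,240:405,::-1],(335,345))]))
T,W=wpts(s,d);hsv=cv2.cvtColor(d['color'],cv2.COLOR_RGB2HSV).astype(int)
m=(abs(W[...,2]-.125)<.004)&(np.hypot(W[...,0]-.54,W[...,1]-.03)<.04)&(hsv[...,2]<80)
print('post',m.sum(),W[m].mean(0),W[m].min(0),W[m].max(0))
b=(hsv[...,0]>100)&(hsv[...,0]<125)&(hsv[...,1]>150)&(abs(W[...,2]-.053)<.008)
q=W[b][:,:2];w,v=np.linalg.eigh(np.cov((q-q.mean(0)).T));print('blue',len(q),q.mean(0),np.arctan2(v[1,1],v[0,1]),np.arctan2(*(q.mean(0)-pv)[::-1])-yaw)
c=(hsv[...,1]<50)&(abs(W[...,2]-.058)<.003)&(np.hypot(*(np.moveaxis(W[...,:2]-pv,-1,0)))<.075)
print(c.sum(),cv2.minEnclosingCircle(W[c][:,:2].astype(np.float32)))
P=pts(f);hs=cv2.cvtColor(f['color'],cv2.COLOR_RGB2HSV).astype(int)
m=(hs[...,0]>5)&(hs[...,0]<20)&(hs[...,1]>180)&(P[...,2]>.074)&(P[...,2]<.085)&(P[...,0]<.6)&(P[...,0]>.4)&(P[...,1]>-.13)
if m.any():print('sample side',m.sum(),cv2.minEnclosingCircle(P[m][:,:2].astype(np.float32)))
print('probe',fw([.17*np.cos(.873),-.17*np.sin(.873),0]),s['tool_pos'],s['eef_rot'])
E
```

```text
post 814 [0.53879444 0.02866205 0.12374671] [0.52852785 0.01838481 0.12101003] [0.55053496 0.03972157 0.12573776]
blue 2330 [0.53450256 0.02206136] 0.97636924370397 -0.8941940291511798
9736 ((0.5798681974411011, 0.09345538914203644), 0.05068579688668251)
sample side 60 ((0.4776349365711212, -0.05992582067847252), 0.022575905546545982)
probe [ 0.4849822 -0.0532875  0.       ] [0.53839049 0.02889944 0.33181339] [-3.14091384e+00  1.83884912e-03  9.70331639e-01]
```

View pics/w5.png

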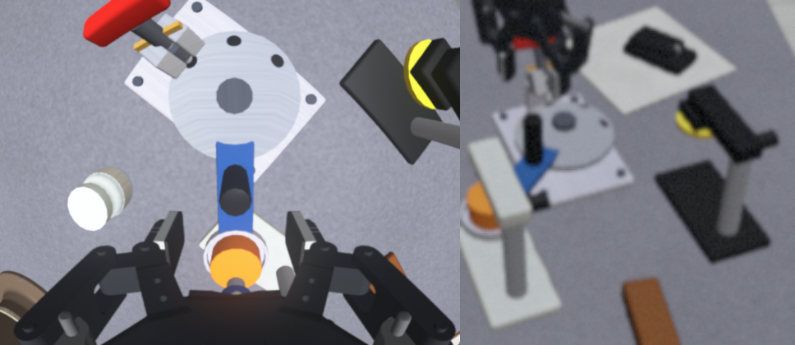

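The wrist view shows the post (235,190) free between open fingers, the arm on the line through the sample (235,262) to the probe directly under the camera-bottom, and the handle still out and twisted at (125,20). The side view shows the sample under the white stand's head. Swing by chord is 0.86–0.873 rad.

```bash
python3 - <<'E'
from h import *
s=monitor.state();R0=Rn.from_euler('xyz',s['eef_rot']);print(s['joints'].round(2))
R=Rn.from_euler('xyz',[-2.700,.293,2.855]);p=np.array([.5204,.3096,.3631])
t=R0.inv().apply(p-s['tool_pos'])/.05;w=(R0.inv()*R).as_rotvec(degrees=True)/5
print(t,w)
# via: half of it, raised
from scipy.spatial.transform import Slerp
E
```

```text
[-0.26  0.34  0.14  1.89 -0.06  0.91 -0.69]
[ 4.41620125 -3.48711037 -0.5743193 ] [  0.38317129  -6.88058059 -20.31729089]
```

>>> {"api": "step_arm", "payload": {"moves": [[[0,0,-0.7],[0,0,0],0],[[0.2,-0.1,-1.3],[0,-0.4,-1.2],0],[[0.5,-0.3,-1.5],[0.05,-0.8,-2.4],0],[[0.8,-0.6,-1.6],[0.1,-1.3,-3.8],0],[[1.2,-0.9,-1.6],[0.1,-1.8,-5.2],0],[[1.6,-1.2,-1.6],[0.12,-2.2,-6.6],0],[[2.0,-1.5,-1.6],[0.15,-2.7,-8.0],0],[[2.4,-1.8,-1.6],[0.18,-3.2,-9.5],0],[[2.8,-2.1,-1.6],[0.2,-3.7,-11],0],[[3.2,-2.4,-1.6],[0.23,-4.2,-12.4],0]]}}

```text
clock: 14.55
tool_pos: [0.5298, 0.2298, 0.4103]
eef_rot: [-2.935, 0.287, 2.1]
ft_force: [-0.3, 0.4, -0.3]
width: 0.997
grasp_force: 0.0
```

```bash
python3 - <<'E'
from h import *
s=monitor.state();R0=Rn.from_euler('xyz',s['eef_rot'])
R=Rn.from_euler('xyz',[-2.700,.293,2.855]);p=np.array([.5204,.3096,.3631])
print(s['tool_pos'],R0.inv().apply(p-s['tool_pos'])/.05,(R0.inv()*R).as_rotvec(degrees=True)/5)
E
```

```text
[0.52977184 0.22984536 0.41033614] [1.67875235 0.73026349 0.3470741 ] [ 0.09730005 -2.6993505  -7.82195544]
```

>>> {"api": "step_arm", "payload": {"moves": [[[0.2,0.09,0.04],[0,-0.3,-0.9],0],[[0.4,0.18,0.08],[0,-0.6,-1.8],0],[[0.6,0.26,0.12],[0,-0.9,-2.7],0],[[0.8,0.35,0.16],[0.05,-1.25,-3.6],0],[[1.0,0.44,0.2],[0.05,-1.6,-4.6],0],[[1.2,0.52,0.25],[0.07,-1.9,-5.5],0],[[1.4,0.61,0.29],[0.08,-2.2,-6.5],0],[[1.55,0.68,0.32],[0.09,-2.5,-7.3],0],[[1.68,0.73,0.35],[0.1,-2.7,-7.82],0],[[1.68,0.73,0.35],[0.1,-2.7,-7.82],0]]}}

```text
clock: 15.55
tool_pos: [0.5204, 0.3096, 0.3626]
eef_rot: [-2.701, 0.293, 2.851]
ft_force: [0.0, -0.2, -0.5]
width: 1.001
grasp_force: 0.0
```

```bash
python3 - <<'E'
from h import *
s,d=grab('wrist');T,W=wpts(s,d)
hsv=cv2.cvtColor(d['color'],cv2.COLOR_RGB2HSV).astype(int)
m=((hsv[...,0]<5)|(hsv[...,0]>174))&(hsv[...,1]>180)&(hsv[...,2]>100)
n,l,st,c=cv2.connectedComponentsWithStats(m.astype(np.uint8));k=1+st[1:,4].argmax();q=T[l==k]
print(len(q),np.median(q,0),np.percentile(q,[2,98],axis=0))
w,v=np.linalg.eigh(np.cov(q[:,:2].T));print('bar angle deg',np.degrees(np.arctan2(v[1,1],v[0,1])))
print(s['tool_pos'],s['eef_rot'])
E
```

```text
781 [-0.00884444  0.00653237  0.25682271] [[-0.02668073 -0.00521559  0.25530572]
 [ 0.02133517  0.01110863  0.25877905]]
bar angle deg -177.30039152536165
[0.52039549 0.30959715 0.36263184] [-2.70098518  0.29281687  2.8514711 ]
```

>>> {"api": "step_arm", "payload": {"moves": [[[-0.04,0.06,0.4],[0,0,0],0],[[-0.04,0.06,0.8],[0,0,0],0],[[-0.04,0.06,1.2],[0,0,0],0],[[-0.04,0.06,1.6],[0,0,0],0],[[-0.04,0.06,1.9],[0,0,0],0],[[-0.04,0.06,2.1],[0,0,0],0],[[-0.04,0.06,2.2],[0,0,0],0],[[-0.04,0.06,2.2],[0,0,0],0.3],[[-0.04,0.06,2.2],[0,0,0],0.5],[[-0.04,0.06,2.2],[0,0,0],0.7]]}}

```text
clock: 16.6
tool_pos: [0.5382, 0.2581, 0.2687]
eef_rot: [-2.703, 0.295, 2.849]
ft_force: [0.6, 0.1, 0.9]
width: 0.515
grasp_force: 0.0
```

>>> {"api": "step_arm", "payload": {"moves": [[[0,0,0],[0,0,0],0.9],[[0,0,0],[0,0,0],1],[[0,0,0],[0,0,0],1],[[0,0,0],[0,0,0],1],[[0,0,0],[0,0,0],1],[[0,0,0],[0,0,0],1],[[0,0,0],[0,0,0],1],[[0,0,0],[0,0,0],1],[[0,0,0],[0,0,0],1],[[0,0,0],[0,0,0],1]], "newtons": 60}}

```text
clock: 17.6
tool_pos: [0.5381, 0.2576, 0.2687]
eef_rot: [-2.702, 0.295, 2.849]
ft_force: [-2.5, 0.5, 5.3]
width: 0.222
grasp_force: 60.1
```

```bash
python3 - <<'E'
from h import *
s=monitor.state();R0=Rn.from_euler('xyz',s['eef_rot'])
for o in (0,): print((R0.inv()*Rn.from_euler('xyz',[3.141,.524,1.83])).as_rotvec(degrees=True)/5, s['tool_pos'],s['ft_force'],R0.inv().apply(np.array([.5355,.2508,.2579])-s['tool_pos'])/.05)
E
```

```text
[5.85626986e-03 1.52932734e-03 1.09115979e+01] [0.53813804 0.25762035 0.26873985] [-2.45930928  0.52843536  5.30978407] [ 0.07372837 -0.04511792  0.24681987]
```

>>> {"api": "step_arm", "payload": {"moves": [[[0,0,0],[0,0,1.2],1],[[0,0,0],[0,0,2.4],1],[[0,0,0],[0,0,3.6],1],[[0,0,0],[0,0,4.8],1],[[0,0,0],[0,0,6.0],1],[[0,0,0],[0,0,7.2],1],[[0,0,0],[0,0,8.4],1],[[0,0,0],[0,0,9.6],1],[[0,0,0],[0,0,10.5],1],[[0,0,0],[0,0,11],1]]}}

```text
clock: 18.6
tool_pos: [0.5366, 0.254, 0.266]
eef_rot: [-3.139, 0.529, 1.818]
ft_force: [-4.6, -9.5, -8.7]
width: 0.219
grasp_force: 60.0
```

>>> {"api": "step_arm", "payload": {"moves": [[[0,0,0],[0,0,0],1],[[0,0,0.03],[0,0,0],1],[[0,0,0.06],[0,0,0],1],[[0,0,0.09],[0,0,0],1],[[0,0,0.12],[0,0,0],1],[[0,0,0.15],[0,0,0],1],[[0,0,0.18],[0,0,0],1],[[0,0,0.2],[0,0,0],1],[[0,0,0.2],[0,0,0],1],[[0,0,0.2],[0,0,0],1]]}}

```text
clock: 19.6
tool_pos: [0.5374, 0.2512, 0.2606]
eef_rot: [-3.139, 0.528, 1.822]
ft_force: [-15.6, -2.8, 20.9]
width: 0.221
grasp_force: 64.1
```

>>> {"api": "step_arm", "payload": {"moves": [[[0,0,0],[0,0,0],0.8],[[0,0,0],[0,0,0],0.6],[[0,0,0],[0,0,0],0.4],[[0,0,0],[0,0,0],0.3],[[0,0,0],[0,0,0],0.2],[[0,0,-0.1],[0,0,0],0],[[0,0,-0.5],[0,0,0],0],[[0,0,-0.9],[0,0,0],0],[[0,0,-1.3],[0,0,0],0],[[0,0,-1.5],[0,0,0],0]]}}

```text
clock: 20.6
tool_pos: [0.5298, 0.2902, 0.326]
eef_rot: [3.134, 0.522, 1.821]
ft_force: [-0.0, -0.3, 1.0]
width: 1.001
grasp_force: 0.0
```

```bash
python3 - <<'E'
from h import *
s,d=grab('wrist');T,W=wpts(s,d);e,f=grab('scene')
hsv=cv2.cvtColor(d['color'],cv2.COLOR_RGB2HSV).astype(int)
m=((hsv[...,0]<5)|(hsv[...,0]>174))&(hsv[...,1]>180)&(hsv[...,2]>100)
n,l,st,c=cv2.connectedComponentsWithStats(m.astype(np.uint8));k=1+st[1:,4].argmax();k=l==k;q=T[k]
ax=Rn.from_euler('z',yaw).apply(AX)
print('height along axis',np.median(W[k]@ax),'expected home',fw(HG(.012))@ax)
# first look reference: tool z top .2233 at
R1=Rn.from_euler('xyz',[3.14072,.5258,1.8313]);print('ref',(R1.apply([.0005,-.005,.2233])+[.52913,.29094,.32396])@ax)
w,v=np.linalg.eigh(np.cov(q[:,:2].T));print('bar angle',np.degrees(np.arctan2(v[1,1],v[0,1])),np.median(q,0))
v0=Rn.from_euler('xyz',s['eef_rot']).apply([*v[:,1],0]); vf=Rn.from_euler('z',-yaw).apply(v0);print('bar in fixture',vf,s['eef_rot'])
P=pts(f);hs=cv2.cvtColor(f['color'],cv2.COLOR_RGB2HSV).astype(int)
r2=((hs[...,0]<5)|(hs[...,0]>174))&(hs[...,1]>180)&(hs[...,2]>120)&(P[...,2]>.06)&(P[...,0]<.7)&(P[...,0]>.4);print('scene red max z',np.percentile(P[r2][:,2],97))
cv2.imwrite('pics/w6.png',np.hstack([cv2.resize(d['color'][60:360,120:440,::-1],(400,375)),cv2.resize(f['color'][120:320,180:393,::-1],(400,375))]))
E
```

```text
height along axis 0.12615896170652421 expected home 0.12554639207648663
ref 0.1260966723193172
bar angle 178.67745324986927 [ 0.00188135 -0.0061311   0.22452698]
bar in fixture [0.86669863 0.00381287 0.49881754] [3.13449033 0.52222332 1.82135907]
scene red max z 0.14446688037202532
```

View pics/w6.png

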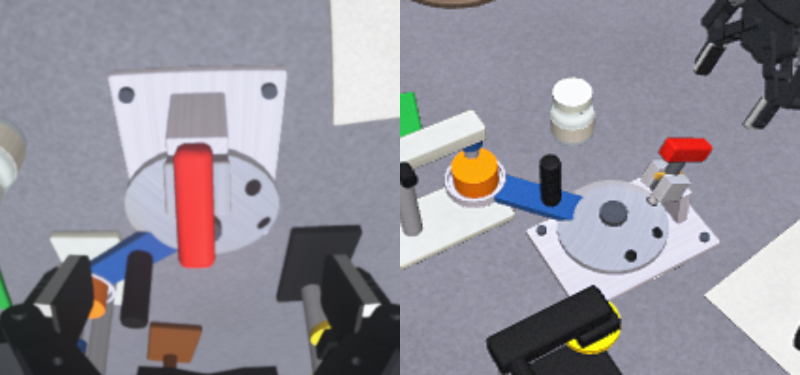

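The wrist half shows the handle at (193,205) back in line with the collar. Its height along the axis matches the first measurement (126.2 against 126.1 mm), so the plunger is home in the notch. The scene half shows the sample upright in its dish (475,172) under the probe (475,148), and the jar in place at (573,110). The gripper is clear of everything.

```bash
python3 -c "
from h import *
print(r.sign_off())"
```

```text
the job is handed in; nothing more can be done
None
```

The job is handed in: by the last camera check, the plunger is locked home, the sample stands upright in its dish under the steel probe, the jar has not moved, and the gripper is clear; I did not re-measure the mouse, which the arm never came near.

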